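# Clamp the culture jar shut

## Robot

A 6-joint arm with a two-finger parallel gripper is mounted at the origin on a cart in front of the work surface, level with it; the furniture and walls round the work are solid. World frame = base frame: x ahead of the robot, y to its left, z up, the work surface at z = 0. Lengths are in m, angles in rad, forces in N, time in s.
With the tool pointing down it reaches from about 0.375 to 0.975 m from the base axis. Payload 3.8 kg.
Tool frame: the origin (TCP) lies midway between the tips of the shut fingers; the grasp point (between the pads) lies 19 mm behind it; z points along the fingers, y is the line along which they close (so a half turn about z gives the same grasp; the last joint's range is limited). The gripper opens to 85 mm and grips with 20 to 120 N. Pads are 22 mm wide; open, the fingers measure 114 mm over their backs; the gripper's body (76 mm by 85 mm) begins 54 mm behind the grasp point. The pads swing forward as they close: fully open they stand 13 mm farther back than shut.
Start: joints at [1.227, 0.264, 1.604, -0, 1.274, -0.037], TCP at [0.204, 0.643, 0.231] pointing down, gripper open.
Joint ranges: [-2.63, 2.63], [-0.94, 2.18], [0.31, 2.57], [-1.31, 4.45], [0, 2.66], [-2.55, 2.55]. Speed limits (rad/s): [2.57, 2.57, 3.14, 3.14, 3.14, 3.14].

## Interface

Orientations are given as a rotation vector (axis times angle).
In Python, from workcell import bot gives the robot as it stands.
- The arm moves only by the tool jog_arm, never from a script. Its argument "motion" is a list of rows, each a list of 5 numbers: the opening, from -1 (shut) to 1 (fully open), then the shift along the tool's x, y, z in mm, then the turn about the tool's z in degrees. In form: [[claw, x, y, z, twist], ...]. A call has 1 to 10 rows; each row shifts and turns the commanded pose from where the row before left it, along the tool's axes as they then stand; what a row does not reach is not made up. A row lasts 1/12 s, in which the tool goes at most 41.7 mm and 7.16 degrees, less where a joint would pass 70% of its speed; a pose out of reach is approached as far as the arm can. A call with a gripper value outside its range is refused whole. The fingers move at their own pace and stop on an object; "force" is the grip in N (left out, the last holds). Time passes only in rows, so rows that do not move let the fingers close. It gives the time, the measured TCP pose, the force, the opening and the grip force at its end, in the units of the state.
- bot.read_state(): the state, without advancing time (a new reading comes with each control period).
- bot.read_camera(name): name is "scene" or "top" or "wrist"; returns (picture, depth): 480x640x3 uint8, red, green, blue; 480x640 float32, m along the optical axis (not along the pixel's ray), 0 where there is no reading.
- bot.get_calibration(name): a dict with "vfov" (degrees; the focal length in pixels is half the picture's height over the tangent of half this angle, whatever the lens; pixels are square), "cx", "cy" (the principal point, pixels), "rvec" (rotation vector, rad) and "tvec" (3), from world to camera coordinates, as OpenCV has them; the wrist camera has in their place "tool_from_camera" (4x4, takes a point from camera to tool coordinates, whose origin is the TCP and whose axes are the flange's). Camera axes: x right, y down, z forward; pixel columns grow to the right and rows downward; lengths in m; the calibration is good to about 2 mm. A picture is of the moment at which its call begins: read the wrist's pose just before it. get_calibration takes no time and is no camera call.
- bot.finish_job(): hands the job in; it is judged then, once.
The state is a dict: "time": time; "q": joint angles; "joint_vel": joint speeds; "joint_torque": joint torques, N m; "tool_pos": TCP position; "tcp_rot": TCP orientation; "wrist_force": force on the tool from outside, world axes, zero at the start; "torque": the same for the moment, N m; "width": opening from 0.0 (shut) to 1.0 (fully open); "grip_force": force on a finger pad.
Only numpy, scipy, OpenCV 4.12 (cv2) and the standard library are available. Lean on these libraries where they do the work, as an engineer would, in place of code of your own. Each camera call takes 0.05 s, during which the arm holds its last target. There are 200 camera calls.

## Task

The low culture jar with the petri dishes in it has its lid on, but its clamp screw is still loose. Screw its T-handle down, clockwise seen from above, until it stops tight, and let go. Leave the clamp screw of the tall empty jar as it is.

Things in the scene. Friction and masses are not known exactly. Their poses are not given: they have to be found in the camera images.
- low_jar: The LOW culture jar, fixed to the worktop: clear pot 90 mm across with three petri dishes inside, grey foot 120 mm across; origin under its centre, z up. A steel bow (113 x 18 mm, along the jar's y) crosses over its aluminium lid, flat top 107 mm above the worktop, with a boss (11 mm radius) to 110 mm in the middle, through which the clamp screw passes.
- low_screw_grip (a point): Centre of the black T-handle on the low jar's clamp screw, on its vertical axis: a level bar 52 mm long (x axis), 12 thick, 20 high (10 above and below), 153 mm above the worktop when tight, 3 to 5 mm higher at the start. Below the bar only a 9 mm radius hub and the thin stud, down to the bow. Friction 0.08 N m; it stays where it is left.
- low_screw (a joint): Turn of the low jar's clamp screw in rad, growing clockwise seen from above (screwing down); each radian also takes the handle down 3.2 mm. It starts loose, from 0.35 to 0.7, and comes to a hard stop, tight on the lid, at 1.75: 60 to 80 degrees of turn, which one grasp can do.
- tall_screw_tip (a point): One end of the like T-handle (at the bar's mid-height, 26 mm from its screw axis) on the TALL empty jar, which stands 47 mm higher than the low one, 0.2 m or more beside it, to its left or right. Its screw is loose too and turns as easily; leave it alone.

How it is judged:
At the end, for the whole second after the job is handed in: The low jar's clamp screw rests within 10 degrees (0.18 rad) of its tight stop at 1.75 rad, and the tall jar's screw is where it was (its handle end within 8 mm) (value of joint low_screw above 1.57 rad and not (velocity of joint low_screw above 0.05 rad/s) and distance of tall_screw_tip from where it was at the start of the episode below 0.008 m); the robot touches nothing.
It fails at once if the tall jar's clamp screw is turned (its handle end moves more than 8 mm) (distance of tall_screw_tip from where it was at the start of the episode above 0.008 m).
It also fails if it takes over 32 s, if anything falls off the work surface, if the arm or the gripper's body presses on something with over 40 N, if the wrist force passes 120 N, or if a joint passes its speed limit or range.

## Working session

There is one attempt and no reset: what is moved stays moved. The work goes in short steps, Python scripts to look and compute and a tool call to move; the robot and the scene stay as the last step left them, time stands still between calls to the robot, and variables do not carry over. Pictures are saved under pics/ and viewed, at most 10 in all, crops included, and the job is handed in when it is done.

Besides the shell and the picture viewer there is one more tool, called after "Request:" in YAML: its name, and indented under it one key for each argument. jog_arm: Moves the arm, as the interface text tells. Its arguments: {"type":"object","properties":{"motion":{"type":"array"},"force":{"type":"number"}},"required":["motion"]}

```bash
mkdir -p pics; cat > h.py <<'E'
import numpy as np, cv2
from scipy.spatial.transform import Rotation as R
from workcell import bot
def cam(name):
    s=bot.read_state(); p,d=bot.read_camera(name); c=bot.get_calibration(name)
    if 'rvec' in c:
        M=R.from_rotvec(np.ravel(c['rvec'])).as_matrix(); T=np.eye(4); T[:3,:3]=M.T; T[:3,3]=-M.T@np.ravel(c['tvec'])
    else:
        W=np.eye(4); W[:3,:3]=R.from_rotvec(s['tcp_rot']).as_matrix(); W[:3,3]=s['tool_pos']; T=W@np.array(c['tool_from_camera'])
    f=240/np.tan(np.radians(c['vfov'])/2)
    v,u=np.mgrid[:480,:640]
    P=np.stack([(u-c['cx'])/f*d,(v-c['cy'])/f*d,d],-1)@T[:3,:3].T+T[:3,3]
    P[d==0]=np.nan
    return p,P,s
E
python3 - <<'E'
from h import *
for n in ['scene','top']:
    p,P,s=cam(n); cv2.imwrite(f'pics/{n}.png',p[...,::-1]); np.save(n,P)
print(bot.get_calibration('top'),s)
E
```

```text
{'vfov': 46.104368929975095, 'cx': 323.24508427452315, 'cy': 240.439628355743, 'rvec': array([ 2.15502845, -2.14203976,  0.15313042]), 'tvec': array([0.02009678, 0.54520446, 1.0023276 ])} {'time': 0.05, 'q': array([ 1.22706115e+00,  2.64705134e-01,  1.60537783e+00, -1.25148255e-06,
        1.27373638e+00, -3.69035796e-02]), 'joint_vel': array([ 3.36753132e-04, -2.60972460e-04, -3.24288404e-03, -3.57336926e-04,
       -3.66219356e-05,  1.50337882e-03]), 'joint_torque': array([ 4.03556087e-04, -5.17027438e+01, -3.68841290e+01, -9.25182371e-05,
        7.00646429e-03,  1.74141815e-05]), 'tool_pos': array([0.20363022, 0.64277152, 0.22999235]), 'tcp_rot': array([-0.48001649, -3.10427732,  0.00343441]), 'wrist_force': array([ 0.2802144 , -0.19954694, -0.23697969]), 'torque': array([-0.00897522,  0.03350028, -0.01989495]), 'grip_force': 0.0, 'width': 0.9968793427516618}
```

View pics/scene.png

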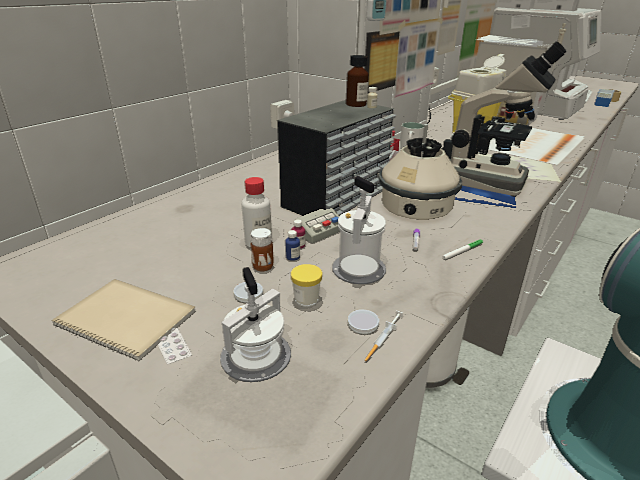

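View pics/top.png

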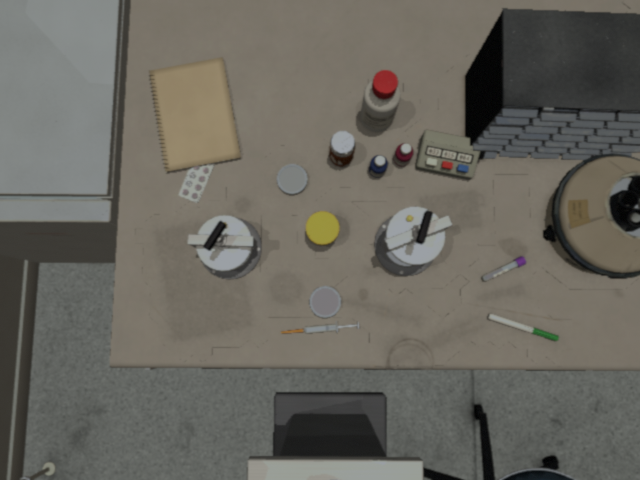

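The low jar, with its dishes, is at the front in the scene view and at left in the top view, its handle near (215,236). The tall jar's handle is near (425,226) in the top view. Next I measure both handles.

```bash
python3 - <<'E'
from h import *
P=np.load('top.npy'); p=cv2.imread('pics/top.png')
for u0,u1,v0,v1 in [(195,240,215,255),(405,445,200,250)]:
    Q=P[v0:v1,u0:u1]; g=p[v0:v1,u0:u1].max(-1)
    m=(g<60)&(Q[...,2]>.12); X=Q[m]; z=np.median(X[:,2]); X=X[abs(X[:,2]-z)<.008]
    r=cv2.minAreaRect((X[:,:2]*1000).astype(np.float32)); c=X[:,:2].mean(0); e,V=np.linalg.eigh(np.cov(X[:,:2].T))
    a=np.degrees(np.arctan2(V[1,1],V[0,1]))
    print(len(X),z,c,'axis deg',a,r)
# obstacles along the path
print(np.nanmax(P[:,:320,2]),np.nanmax(P[:,:,2]))
E
```

```text
222 0.1657463511647984 [0.53413054 0.19979887] axis deg 148.95110005339978 ((534.6490478515625, 200.30947875976562), (11.163613319396973, 48.311607360839844), 58.559207916259766)
224 0.21259970680663975 [ 0.54226038 -0.13141543] axis deg 162.58411693664618 ((542.7979125976562, -132.30506896972656), (11.243635177612305, 50.01667404174805), 72.95953369140625)
0.16957226470857723 0.2514284434340698
```

Request:
jog_arm:
  motion:
    - [1,-28,-20,-2,0]
    - [1,-28,-20,-2,0]
    - [1,-28,-20,0,0]
    - [1,-28,-20,0,0]
    - [1,-28,-20,0,0]
    - [1,-28,-20,0,0]
    - [1,-28,-20,0,0]
    - [1,-28,-20,0,0]
  force: 60

```text
time: 0.77
tool_pos: [0.3695, 0.4216, 0.2348]
tcp_rot: [-0.48, -3.104, 0.001]
wrist_force: [0.8, -0.0, 0.2]
width: 1.0
grip_force: 0.0
```

Request:
jog_arm:
  motion:
    - [1,-28,-20,0,0]
    - [1,-28,-20,0,0]
    - [1,-28,-20,0,0]
    - [1,-28,-20,0,0]
    - [1,-28,-20,0,0]
    - [1,-28,-20,0,0]
    - [1,-28,-20,0,0]
    - [1,0,0,0,7]
    - [1,0,0,0,6]
    - [1,0,0,0,0]

```text
time: 1.6
tool_pos: [0.5137, 0.2296, 0.2346]
tcp_rot: [-0.835, -3.028, 0.001]
wrist_force: [-0.5, -0.1, 0.2]
width: 0.999
grip_force: 0.0
```

```bash
cat > w.py <<'E'
from h import *
import sys
p,P,s=cam('wrist'); cv2.imwrite(f'pics/{sys.argv[1]}.png',p[...,::-1])
M=R.from_rotvec(s['tcp_rot']).as_matrix()
print(s['time'],s['tool_pos'],'yaw y',np.degrees(np.arctan2(M[1,1],M[0,1])),'q6',s['q'][5],s['wrist_force'],s['torque'],s['grip_force'],s['width'])
m=(p.max(-1)<60)&(abs(P[...,2]-.163)<.008)&(np.hypot(P[...,0]-.5345,P[...,1]-.2)<.045)
X=P[m]; z=np.median(X[:,2]); X=X[X[:,2]>z-.004]
r=cv2.minAreaRect((X[:,:2]*1000).astype(np.float32)); e,V=np.linalg.eigh(np.cov(X[:,:2].T))
print(len(X),z,X.mean(0),'axis',np.degrees(np.arctan2(V[1,1],V[0,1])),r)
d=np.array([.0,.0,0]); d[:2]=np.array(r[0])/1000-s['tool_pos'][:2]
print('tool shift mm',M.T@d*1000)
E
python3 w.py w1
```

```text
1.6 [0.51372803 0.22961131 0.23463212] yaw y 59.16857333078698 q6 -0.6567341287108976 [-0.47115449 -0.05306453  0.15380354] [-0.03011877  0.00569829 -0.02255934] 0.0 0.9989586497569125
1238 0.16670553413383193 [0.53435602 0.2028694  0.16661969] axis 148.6422564995663 ((535.5673828125, 201.93319702148438), (10.988602638244629, 50.2731819152832), 58.5583381652832)
tool shift mm [-3.29384045e+01 -1.25736327e+01 -1.62150827e-02]
```

View pics/w1.png

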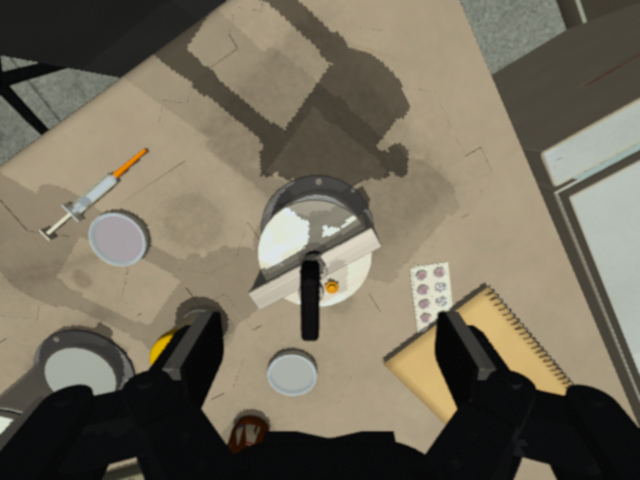

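The bar stands upright in the picture at about (310,300), aligned with the pads. I'll centre over it, descend partway and recheck.

Request:
jog_arm:
  motion:
    - [1,-16,-6,0,0]
    - [1,-17,-6,0,0]
    - [1,0,0,20,0]
    - [1,0,0,20,0]
    - [1,0,0,0,0]
    - [1,0,0,0,0]

```text
time: 2.15
tool_pos: [0.5344, 0.2035, 0.1937]
tcp_rot: [-0.823, -3.028, 0.003]
wrist_force: [1.0, -0.6, 0.9]
width: 1.004
grip_force: 0.0
```

```bash
python3 w.py w2
```

```text
2.15 [0.53440087 0.20351006 0.1937228 ] yaw y 59.578254190109476 q6 -0.7195475719740159 [ 0.95157017 -0.59517996  0.87135917] [-0.00832186  0.0110169  -0.02580942] 0.0 1.00355035101927
2029 0.1666703500437179 [0.53392475 0.20261885 0.16658289] axis 149.00793156386746 ((535.8917236328125, 201.55941772460938), (11.713006019592285, 50.77741622924805), 59.010528564453125)
tool shift mm [-2.27332299 -0.92716996 -0.00317327]
```

View pics/w2.png

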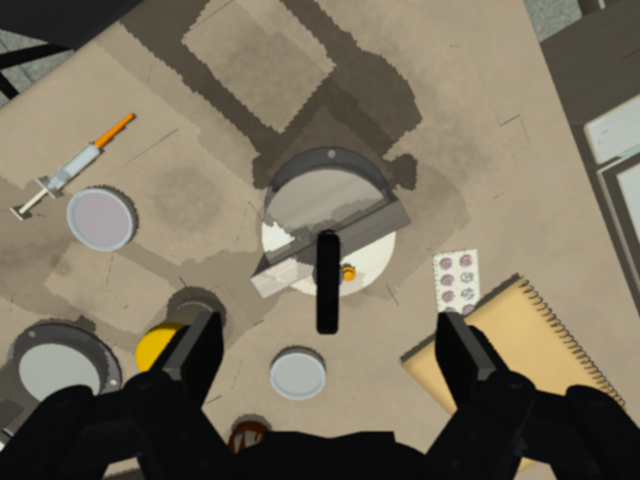

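The bar sits at (328,283), between the fingers and aligned. Now I descend and close.

Request:
jog_arm:
  motion:
    - [1,-2,-1,18,0]
    - [1,0,0,19,0]
    - [1,0,0,19,0.5]
    - [1,0,0,0,0]
    - [-1,0,0,0,0]
    - [-1,0,0,0,0]
    - [-1,0,0,0,0]
    - [-1,0,0,0,0]
    - [-1,0,0,0,0]
    - [-1,0,0,0,0]
  force: 50

```text
time: 3.03
tool_pos: [0.5373, 0.2009, 0.1405]
tcp_rot: [0.841, 3.026, -0.002]
wrist_force: [-2.8, -1.1, 7.9]
width: 0.177
grip_force: 48.8
```

Request:
jog_arm:
  motion:
    - [-1,0,0,0,0]
    - [-1,0,0,0,0]
    - [-1,0,0,0,0]
    - [-1,0,0,0,0]

```text
time: 3.37
tool_pos: [0.5373, 0.201, 0.1406]
tcp_rot: [0.841, 3.026, -0.002]
wrist_force: [-2.0, -3.1, 5.8]
width: 0.171
grip_force: 48.7
```

Request:
jog_arm:
  motion:
    - [-1,0,0,0.3,5]
    - [-1,0,0,0.3,5]
    - [-1,0,0,0.3,5]
    - [-1,0,0,0.3,5]
    - [-1,0,0,0.3,5]
    - [-1,0,0,0.3,5]
    - [-1,0,0,0.3,5]
    - [-1,0,0,0.3,5]
    - [-1,0,0,0.3,5]
    - [-1,0,0,0.3,5]

```text
time: 4.2
tool_pos: [0.5366, 0.2005, 0.1378]
tcp_rot: [2.046, 2.383, -0.004]
wrist_force: [-5.3, -4.6, 8.3]
width: 0.172
grip_force: 49.1
```

```bash
python3 w.py w3
```

```text
4.2 [0.53657924 0.20049774 0.13775949] yaw y 8.701128004037994 q6 0.1640750190587894 [-5.32003672 -4.60998939  8.33281115] [-0.73057398  0.93127397  0.08823161] 49.05456304550171 0.17232067074917046
4634 0.16370554413648858 [0.5359791  0.20472278 0.16386141] axis 98.63208178885752 ((536.4385986328125, 201.7120819091797), (45.131256103515625, 38.57304000854492), 60.72751235961914)
tool shift mm [ 1.22164371  0.04468702 -0.0023615 ]
```

Request:
jog_arm:
  motion:
    - [-1,0,0,0.2,4]
    - [-1,0,0,0.2,4]
    - [-1,0,0,0.2,4]
    - [-1,0,0,0,0]

```text
time: 4.58
tool_pos: [0.5363, 0.2005, 0.1371]
tcp_rot: [2.283, 2.158, -0.004]
wrist_force: [-6.0, -4.5, 8.8]
width: 0.171
grip_force: 49.0
```

```bash
python3 w.py w4
```

```text
4.5833 [0.53634504 0.2005134  0.13707477] yaw y -3.2333814618205428 q6 0.37233857835438855 [-5.9703219  -4.52559516  8.81718855] [-0.78786474  0.9222689  -0.12749007] 49.0409392118454 0.1707548820146215
4609 0.16302975364792538 [0.53678558 0.20516764 0.16323161] axis 86.63944640213735 ((536.8391723632812, 202.1751708984375), (44.04770278930664, 38.695377349853516), 47.700496673583984)
tool shift mm [ 1.68699301  0.39961812 -0.00435257]
```

Request:
jog_arm:
  motion:
    - [-1,0,0,0.2,3]
    - [-1,0,0,0.2,3]
    - [-1,0,0,0,0]

```text
time: 4.88
tool_pos: [0.5363, 0.2005, 0.1367]
tcp_rot: [2.392, 2.036, -0.004]
wrist_force: [-5.8, -3.9, 10.1]
width: 0.174
grip_force: 49.1
```

```bash
python3 w.py w5
```

```text
4.8833 [0.5362605  0.20049651 0.1367484 ] yaw y -9.193948298357618 q6 0.4762752648284188 [-5.76524632 -3.89816024 10.10356464] [-0.72366102  1.01339442 -0.11183132] 49.09684717655182 0.17400465587626815
4587 0.16270723507674695 [0.53722231 0.20524503 0.16291769] axis 80.2701911513202 ((536.5953979492188, 202.23394775390625), (44.39141082763672, 38.10161209106445), 41.95585632324219)
tool shift mm [ 1.7686181   0.05298972 -0.00422872]
```

Request:
jog_arm:
  motion:
    - [-1,0,0,0.2,3]
    - [-1,0,0,0.2,3]
    - [-1,0,0,0,0]

```text
time: 5.18
tool_pos: [0.5362, 0.2005, 0.1366]
tcp_rot: [2.494, 1.91, -0.005]
wrist_force: [-6.9, -4.7, 11.2]
width: 0.173
grip_force: 49.3
```

```bash
python3 w.py w6
```

```text
5.1833 [0.53615555 0.20052354 0.13658854] yaw y -15.120714251000823 q6 0.5800755265612267 [-6.9175692  -4.66838435 11.23979683] [-0.81572762  1.16487757  0.36766601] 49.25049662590027 0.17295403159552517
4579 0.1625538671017724 [0.53753081 0.20516312 0.16278537] axis 79.10841317254314 ((536.9752807617188, 202.32672119140625), (37.679893493652344, 44.68401336669922), 27.030593872070312)
tool shift mm [ 1.95457061  0.32098011 -0.00588501]
```

Request:
jog_arm:
  motion:
    - [-1,0,0,0.2,3]
    - [-1,0,0,0,2]
    - [-1,0,0,0,0]

```text
time: 5.48
tool_pos: [0.5363, 0.2011, 0.1365]
tcp_rot: [2.575, 1.8, -0.003]
wrist_force: [-5.6, -3.5, 10.1]
width: 0.17
grip_force: 49.5
```

```bash
python3 w.py w7
```

```text
5.4833 [0.53632028 0.20114013 0.13648911] yaw y -20.08535219715722 q6 0.6666701008710217 [-5.60896654 -3.47139917 10.05075676] [-0.44416303  1.08015984  0.48136781] 49.528491497039795 0.16976066291022415
4625 0.16256767019637133 [0.53789412 0.20509099 0.16278546] axis 80.6234798392965 ((536.9968872070312, 202.21282958984375), (37.23258972167969, 44.691219329833984), 25.69565200805664)
tool shift mm [ 1.23982071  0.26706566 -0.00240569]
```

At the stop: the handle axis stays near 80°, the reaction torque rises to 0.48 N m, and the bar top is at 0.1626 as expected when tight. Releasing and lifting away.

Request:
jog_arm:
  motion:
    - [1,0,0,0,0]
    - [1,0,0,0,0]
    - [1,0,0,0,0]
    - [1,0,0,0,0]
    - [1,0,0,0,0]
    - [1,0,0,0,0]
    - [1,0,0,-15,0]
    - [1,0,0,-20,0]
    - [1,0,0,-20,0]
    - [1,0,0,0,0]

```text
time: 6.37
tool_pos: [0.54, 0.2026, 0.1943]
tcp_rot: [2.573, 1.799, 0.011]
wrist_force: [1.4, 0.7, 0.8]
width: 1.0
grip_force: 0.0
```

Request:
jog_arm:
  motion:
    - [1,0,0,-20,0]
    - [1,0,0,-20,0]
    - [1,0,0,0,0]
    - [1,0,0,0,0]

```text
time: 6.7
tool_pos: [0.538, 0.2019, 0.2304]
tcp_rot: [2.574, 1.8, 0.004]
wrist_force: [-0.1, 0.1, -0.2]
width: 0.998
grip_force: 0.0
```

```bash
python3 w.py w8
```

```text
6.7 [0.53795957 0.20191429 0.23043359] yaw y -20.07636301115153 q6 0.6661209728469001 [-0.10950685  0.05587306 -0.23245142] [-0.0203698   0.01842603  0.01211879] 0.0 0.9978470807598715
1411 0.16270694438995242 [0.53743018 0.20353344 0.1626072 ] axis 78.44722771536041 ((536.8592529296875, 202.1513214111328), (50.41450500488281, 11.509771347045898), 78.38276672363281)
tool shift mm [-0.15507386 -1.1148204  -0.00243249]
```

View pics/w8.png

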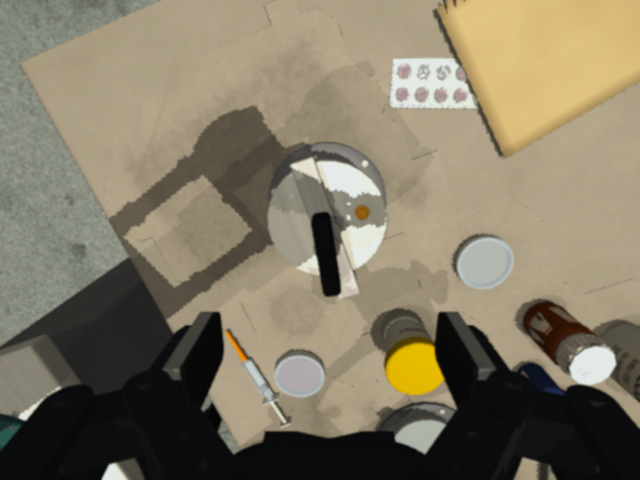

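The handle at (327,255) is free of the gripper. It has turned about 71° and dropped 4 mm, to its tight height.

```bash
python3 -c "
from workcell import bot
print(bot.finish_job())"
```

```text
the job is handed in; nothing more can be done
None
```

The low jar's clamp screw is screwed down to its tight stop (about 71° clockwise, at its tight height) and released, the tall jar's screw was never approached, and the job is handed in with no verdict returned.

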